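Lock the desk organiser's cupboard and hold the key over

ROBOT

A 6-joint arm with a two-finger parallel gripper is mounted at the origin on the work surface. World frame = base frame: x ahead of the robot, y to its left, z up, the work surface at z = 0. Lengths are in m, angles in rad, forces in N, time in s.
With the tool pointing down it reaches from about 0.375 to 0.9 m from the base axis. Payload 3.1 kg.
Tool frame: the origin (TCP) lies midway between the tips of the shut fingers; the grasp point (between the pads) lies robot.grip_depth behind it (robot.grip_depth is the distance from the TCP to the grasp point, in m); z points along the fingers, y is the line along which they close (so a half turn about z gives the same grasp; the last joint's range is limited). The gripper opens to 87 mm and grips with 3 to 60 N. Pads are 19 mm wide; open, the fingers measure 117 mm over their backs; the gripper's body (75 mm by 190 mm) begins 51 mm behind the grasp point.
Start: joints at [-1.327, 0.527, 1.433, -0, 1.181, -0.178], TCP at [0.256, -0.57, 0.223] pointing down, gripper open.
Joint ranges: [-3.08, 3.08], [-0.75, 2.2], [0.22, 2.44], [-1.43, 4.57], [0, 2.65], [-2.85, 2.85]. Speed limits (rad/s): [2.79, 2.79, 3.14, 3.14, 3.14, 3.14].

INTERFACE

Orientations are given as a unit quaternion [x, y, z, w].
In Python, from rig import robot, optics, hand_in gives the robot as it stands (robot), with the cameras (optics) and the job as plain functions.
- The arm moves only by the shell command python3 nudge.py 'ROWS' [OPENING] [FORCE]. ROWS is a JSON list of rows, 1 to 20 of them, each of 4 numbers: dx, dy, dz in m, then a turn about the tool's z in rad; each row shifts and turns the commanded pose from where the row before left it, along the tool's axes as they then stand; what a row does not reach is not made up. A row lasts 1/12 s, in which the tool goes at most 0.0417 m and 0.125 rad, less where a joint would pass 70% of its speed; a pose out of reach is approached as far as the arm can. OPENING is the finger opening in m, set as the command begins (- or left out keeps the last). The fingers move at their own pace and stop on an object; FORCE is the grip in N (left out, the last holds). Time passes only in rows, so rows that do not move let the fingers close. It prints the time, the measured TCP pose, the force, the opening and the grip force at its end. Input that does not fit is refused with a message, and nothing moves.
- robot.get_obs(): the state, without advancing time (a new reading comes with each control period).
- optics.camera(name): name is "scene" or "side" or "wrist"; returns a dict with "img" (400x640x3 uint8, red, green, blue), "fx", "fy", "cx", "cy" (pixels), "k1" (the pictures are not rectified: a ray, as slopes to the right and down, at radius r is drawn at 1 + k1 r^2 times it, then the intrinsics apply), "xyz" and "attitude" of the camera in the world. Camera axes: x right, y down, z forward; pixel columns grow to the right and rows downward; lengths in m; the calibration is good to about 2 mm. A picture is of the moment at which its call begins. There is no depth.
- hand_in(): hands the job in; it is judged then, once.
The state is a dict: "time": time; "q": joint angles; "joint_velocities": joint speeds; "joint_torque": joint torques, N m; "position": TCP position; "tool_rot": TCP orientation; "ft_force": force on the tool from outside, world axes, zero at the start; "moment": the same for the moment, N m; "grip_width": finger opening in m; "grip_force": force on a finger pad.
Only numpy, scipy, OpenCV 4.12 (cv2) and the standard library are available. Lean on these libraries where they do the work, as an engineer would, in place of code of your own. Each camera call takes 0.05 s, during which the arm holds its last target. There are 200 camera calls.

TASK

Push the organiser's blue cupboard door shut until it clicks home on its catch. Then take the yellow-headed key from the wooden block, put it into the lock on top of the organiser, work it gently past the sticky pins until it is fully in, and turn it a quarter turn clockwise (seen from above) to its stop. The worn lock springs back if the key is let go, so finish still gripping the key and holding it turned while I try the door; leave everything else on the desk where it stands.

Things in the scene. Friction and masses are not known exactly. Their poses are not given: they have to be found in the camera images.
- organiser: White plastic desk organiser, 170 mm deep (x), 240 wide (y), 168 high, fixed to the desk; origin at the centre of its underside, x from its front to its back, y along its front to the left, z up. Drawer below, blue-doored cupboard upper left, open pigeonhole upper right. A rail 12 mm high runs along the back of its top, 140 mm behind the lock; the top is else clear.
- cupboard_door (a joint): Angle of the organiser's blue cupboard door, rad: 0 shut, growing as it swings open towards the robot. Flat plate 137 mm wide, 102 high, 8 thick; its upper edge is 167 mm above the desk. A sprung roller catch stops it at about 0.08 rad; 5 to 10 N near the free edge push it through, then the roller draws it shut and keeps it there. Left short of that it stays ajar.
- door_hinge (a point): Point on the door's upright hinge line, which runs up its left (+y) edge, mid-thickness; 130 mm above the desk. Its axes turn with the door: -y runs along the door from the hinge to the free edge 138 mm away, -x is the door's outward normal (4 mm to its outer face), z is up.
- door_push (a point): Point on the door's outer face where one pushes it shut, fingers pointing down: 115 mm from the hinge line, 130 mm above the desk. Same axes as door_hinge. A small steel knob (15 mm across, 16 mm out from the face) is 44 mm below it, 9 mm nearer the free edge.
- lock_mouth (a point): Centre of the lock's flat round brass face (26 mm across, in a steel ring of 36 mm) on the organiser's top: 172 mm above the desk, 4 mm above the top, 27 mm behind its front edge. It does not turn with the key; same axes as the organiser.
- keyway (a point): Same point as lock_mouth on the part that turns: y along the keyway's long side, x across it, z up. The keyway goes straight down 30 mm, is 13 mm long, 5 mm wide, and its mouth has a 2.4 mm chamfer. Two sprung pins stand across it from its +y end, 10 and 19 mm below the mouth; each needs some 8 to 18 N of push to pass, less if the key is rocked. The key fits either way round.
- lock_plug (a joint): Turn of the lock, rad: 0 at rest, keyway parallel to the organiser's front, growing clockwise seen from above to a hard stop at 1.57. It does not turn before the key has passed both pins. A spring turns it back (0.03 to 0.08 N m). The key has play in it and turns some 0.2 to 0.3 rad farther than the lock.
- yellow_key: Key with a yellow plastic head, upright, blade down, in a slot of the wooden block. Origin at the blade's tip, z up along the key, y along its width, x across. Blade 11 mm wide, 3.4 thick, 26 long, pointed over the last 7 mm. Head from z = 26 to 64 mm, 28 wide, 10 thick, flat both sides. Fully in, the head rests on the lock's face and the origin is 26 mm below lock_mouth. 30 g.
- blue_key: A like key with a blue head, for something else, in the other slot, 66 mm away along the block; which slot is which varies. To be left alone.
- key_block: Light wooden block 60 x 130 x 34 mm, fixed to the desk, long along its y axis; origin at the centre of its underside. Its two key slots lie on its long middle line, 33 mm either side of the centre, long sides along y; they are 29 mm deep with 1.3 mm of room all round the blade. The keys' heads rest on its top.
- tumbler: Stainless steel tumbler, 72 mm across the rim, 110 mm high, with two yellow highlighters standing in it up to 145 mm; origin at the centre of its underside. To be left alone.
- marble_jar: Glass jar of marbles, 72 mm across, 90 mm high with its dark stopper; origin at the centre of its underside. To be left alone.
- protractor_case: Flat red plastic case 100 x 165 x 14 mm lying on the desk, long along its y axis; origin at the centre of its underside. To be left alone.

How it is judged:
On the way, in this order (a step that is already met when the one before it is completed fails the run):
1. the cupboard door is shut and seated on its catch (value of joint cupboard_door below 0.02 rad), for 0.3 s.
2. the yellow key is fully in the lock, not yet turned, with the door still shut (z of yellow_key in the frame of lock_mouth below -0.0235 m and horizontal distance between yellow_key and lock_mouth below 0.004 m and value of joint lock_plug below 0.35 rad and value of joint cupboard_door below 0.02 rad), for 0.1 s.
At the end, for the whole second after the job is handed in: The cupboard door is shut (within 0.02 rad), the yellow key is fully in the lock (its head within 2.5 mm of the lock's face), the lock is turned clockwise to within 0.21 rad of its stop (above 1.36 rad), and the fingers still grip the key (more than 3 N) and hold it there (value of joint cupboard_door below 0.02 rad and z of yellow_key in the frame of lock_mouth below -0.0235 m and horizontal distance between yellow_key and lock_mouth below 0.004 m and value of joint lock_plug above 1.36 rad and contact force between the fingers and yellow_key above 3 N); the arm keeps its last pose, push and grip.
It fails at once if the key is forced: more than 45 N between it and the lock before the lock turns (contact force between yellow_key and organiser above 45 N and value of joint lock_plug below 0.25 rad).
It fails at once if the blue key is disturbed (more than 15 mm) (distance of blue_key from where it was at the start of the episode above 0.015 m).
It fails at once if the tumbler, the jar or the protractor case is shoved more than 30 mm or tipped (distance of any of tumbler, marble_jar, protractor_case from where it was at the start of the episode above 0.03 m or angle between any of tumbler, marble_jar's own z axis and vertical above 0.3 rad).
It also fails if it takes over 72 s, if anything falls off the work surface, if the arm or the gripper's body presses on something with over 40 N, if the wrist force passes 120 N, or if a joint passes its speed limit or range.

## Working session

There is one attempt and no reset: what is moved stays moved. The work goes in short steps, Python scripts to look and compute and a shell command to move; the robot and the scene stay as the last step left them, time stands still between calls to the robot, and variables do not carry over. Pictures are saved under pics/ and viewed, at most 10 in all, crops included, and the job is handed in when it is done.

```bash
ls; mkdir -p pics
python3 - <<'E'
from rig import robot, optics, hand_in
import cv2,numpy as np
print(robot.grip_depth); o=robot.get_obs(); print(o)
for n in("scene","side"):
    c=optics.camera(n); cv2.imwrite(f"pics/{n}0.png",c["img"][:,:,::-1]); print({k:v for k,v in c.items() if k!="img"})
E
```

```text
nudge.py
pics
rig.py
0.0187
{'time': 0.0, 'q': array([-1.32752394e+00,  5.28443837e-01,  1.43394125e+00, -3.93482144e-05,
        1.18139434e+00, -1.78509861e-01]), 'joint_velocities': array([ 4.58287683e-05,  9.23463645e-04,  8.28850383e-05, -6.49612602e-05,
       -1.40012130e-03,  7.98157216e-04]), 'joint_torque': array([-9.10155177e-05, -4.40048718e+01, -1.76594317e+01,  6.32740441e-02,
        5.81350189e-02, -1.59562037e-04]), 'position': array([ 0.25569299, -0.56947543,  0.22157298]), 'tool_rot': array([ 9.77842611e-01,  2.09338559e-01, -5.35826390e-05, -1.09222669e-03]), 'ft_force': array([0.17861301, 0.01213766, 0.07650768]), 'moment': array([-0.03772799, -0.02705938, -0.05432028]), 'grip_force': 0.0, 'grip_width': 0.08705732825298379}
{'fx': 378.3609520417456, 'fy': 378.3609520417456, 'cx': 322.00164840616793, 'cy': 197.3412855710884, 'k1': -0.08499246838392838, 'xyz': array([ 1.09138876, -0.39272517,  0.68410152]), 'attitude': array([ 0.81776791,  0.38412962, -0.19149399, -0.38344508])}
{'fx': 413.02165577102164, 'fy': 413.02165577102164, 'cx': 315.85280188980204, 'cy': 206.2463446815631, 'k1': -0.02533262242488726, 'xyz': array([0.12592176, 0.67280362, 0.81985464]), 'attitude': array([-0.26494968,  0.87401391, -0.39164848,  0.11186069])}
```

View pics/scene0.png

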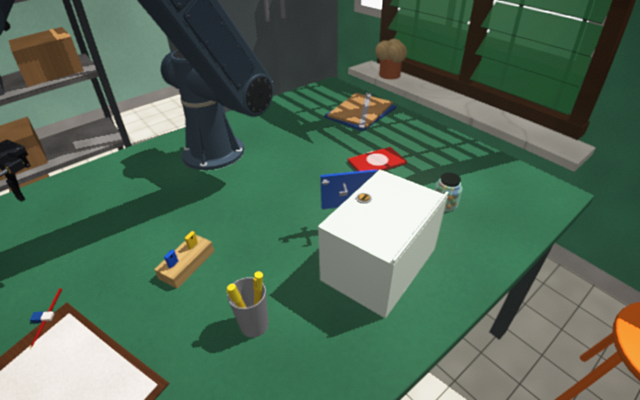

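View pics/side0.png

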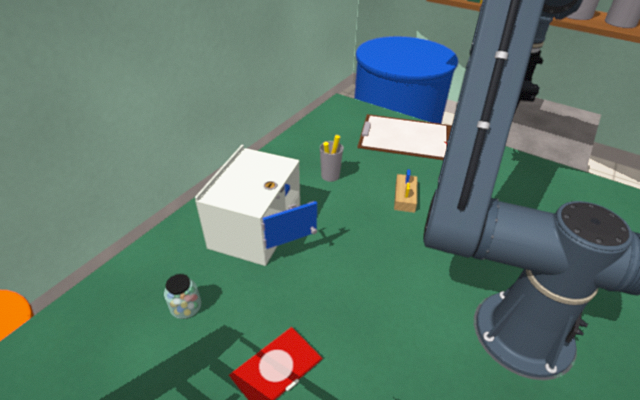

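```bash
cat > h.py <<'E'
import cv2,numpy as np
from scipy.spatial.transform import Rotation as R
from scipy.optimize import least_squares
from rig import robot, optics, hand_in
CAM={}
def cam(n):
    if n not in CAM or n=="wrist": CAM[n]=optics.camera(n)
    return CAM[n]
def proj(c,P):
    p=R.from_quat(c["attitude"]).inv().apply(np.atleast_2d(P)-c["xyz"])
    s=p[:,:2]/p[:,2:]; s=s*(1+c["k1"]*(s**2).sum(1,keepdims=True))
    return s*c["fx"]+[c["cx"],c["cy"]]
def atz(c,uv,z):  # pixel -> point at height z
    f=lambda xy: proj(c,[xy[0],xy[1],z])[0]-uv
    return least_squares(f,[0.6,0.]).x
def crop(c,x0,y0,w,h,s,name):
    im=c["img"][y0:y0+h,x0:x0+w,::-1]
    cv2.imwrite(name,cv2.resize(im,None,fx=s,fy=s,interpolation=cv2.INTER_CUBIC))
E
python3 - <<'E'
from h import *
crop(cam("scene"),140,160,320,160,2.5,"pics/sc.png")
crop(cam("side"),190,130,240,140,10/3,"pics/si.png")
E
```

```text
(no output)
```

View pics/sc.png

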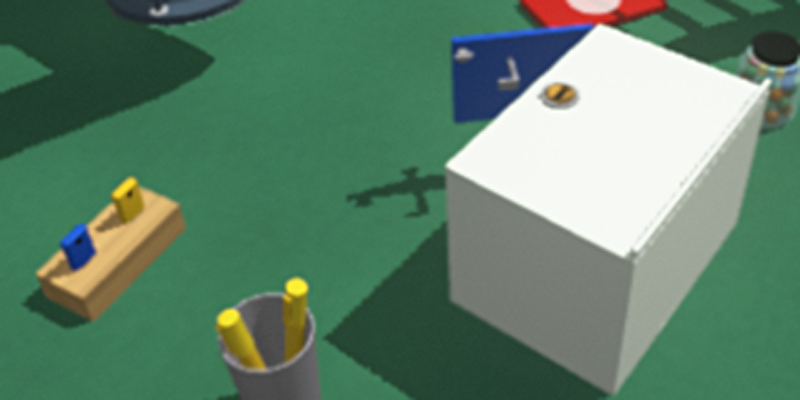

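View pics/si.png

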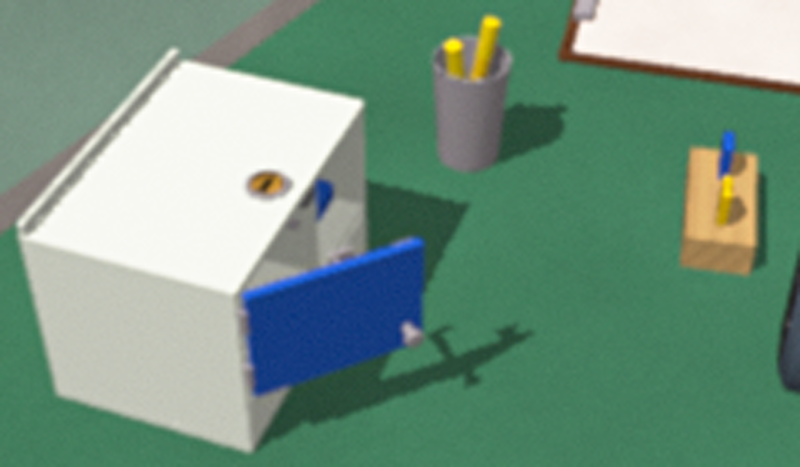

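```bash
cat > fit.py <<'E'
from h import *
S=cam("scene"); D=cam("side")
sc=lambda x,y:np.array([140+x/2.5,160+y/2.5])-.3
si=lambda x,y:np.array([190+x*.3,130+y*.3])-.35
obs=[(S,sc(600,25),'FL'),(S,sc(447,165),'FR'),(S,sc(612,393),'BRb'),(S,sc(450,300),'FRb'),(S,sc(560,94),'L'),
(D,si(240,292),'FL'),(D,si(363,100),'FR'),(D,si(268,184),'L'),(D,si(255,450),'FLb'),(D,si(57,395),'BLb')]
loc=lambda ly:{'FL':[-.085,.12,.168],'FR':[-.085,-.12,.168],'BRb':[.085,-.12,0],'FRb':[-.085,-.12,0],'FLb':[-.085,.12,0],'BLb':[.085,.12,0],'L':[-.058,ly,.172]}
def W(p,l): return R.from_euler('z',p[2]).apply(l)+[p[0],p[1],0]
def f(p): return np.concatenate([proj(c,W(p,loc(p[3])[k]))[0]-uv for c,uv,k in obs])
r=least_squares(f,[.7,.0,0,0],loss='soft_l1'); print("org",r.x,np.round(f(r.x).reshape(-1,2),1).tolist())
print("lock",W(r.x,loc(r.x[3])['L']))
for c,uv in((S,sc(560,94)),(D,si(268,184))): print("lock ind",atz(c,uv,.172))
print("door free top",atz(S,sc(452,39),.167),atz(D,si(422,241),.167),"hinge",atz(D,si(246,296),.167))
print("tops Y",atz(S,sc(128,183),.098),atz(D,si(728,178),.098)," B",atz(S,sc(77,231),.098),atz(D,si(729,133),.098))
print("block",[atz(S,sc(*u),.034).round(4).tolist() for u in((40,274),(92,298),(183,206),(133,185))],[atz(D,si(*u),.034).round(4).tolist() for u in((690,148),(757,156),(752,273-27),(683,240))])
print("tumbler",atz(S,sc(275,367),0.05), atz(D,si(473,60),.11),"jar",atz(D,np.array([178,285]),.09))
E
python3 fit.py
```

```text
org [0.71330213 0.07181857 0.24329416 0.00632542] [[-0.7, -0.4], [-1.1, 0.6], [0.5, 1.6], [-0.3, 0.4], [-0.4, -0.4], [-1.4, 0.8], [-0.1, 0.8], [-0.2, -0.1], [-0.7, 1.0], [0.4, 0.4]]
lock [0.65548644 0.06398544 0.172     ]
lock ind [0.65709004 0.06370058]
lock ind [0.65481829 0.06405843]
door free top [0.52945227 0.0482073 ] [0.5274256  0.04844736] hinge [0.59585689 0.16399804]
tops Y [ 0.43520007 -0.25085945] [ 0.40096648 -0.2294413 ]  B [ 0.4616138  -0.31005839] [ 0.42619709 -0.28842486]
block [[0.4219, -0.3486], [0.4788, -0.3219], [0.4282, -0.207], [0.3695, -0.2326]] [[0.4736, -0.331], [0.4163, -0.3554], [0.3693, -0.2339], [0.4224, -0.2073]]
tumbler [ 0.65413761 -0.23650295] [ 0.6621377  -0.24238615] jar [0.673185  0.3726477]
```

```bash
python3 nudge.py '[[0.0262, -0.0248, -0.002, 0], [0.0262, -0.0248, -0.002, 0], [0.0262, -0.0248, -0.002, 0], [0.0262, -0.0248, -0.002, 0], [0.0262, -0.0248, -0.002, 0], [0.0262, -0.0248, -0.002, 0], [0.0262, -0.0248, -0.002, 0], [0.0262, -0.0248, -0.002, 0], [0.0262, -0.0248, -0.002, 0], [0, 0, 0, 0], [0, 0, 0, 0], [0, 0, 0, 0]]' 0 20
python3 - <<'E'
from h import *
c=cam("wrist"); print({k:v for k,v in c.items() if k!="img"}); np.save("w1.npy",c["img"])
import pickle; pickle.dump(c,open("w1.pkl","wb"))
cv2.imwrite("pics/w1.png",c["img"][:,:,::-1])
b=np.array([.4235,-.278,.034]);u=np.array([-.41,.912,0])
print(proj(c,[b,b+.033*u,b-.033*u]))
E
```

```text
time: 1.3
position: [0.3799, -0.2705, 0.2408]
tool_rot: [0.978, 0.21, 0.0, 0.001]
ft_force: [0.6, 0.4, 0.5]
grip_width: 0.015
grip_force: 0.0
{'fx': 310.83849411403247, 'fy': 310.83849411403247, 'cx': 320.4351998330565, 'cy': 196.44883905495152, 'k1': -0.06202574882776589, 'xyz': array([ 0.44655679, -0.24139128,  0.40356164]), 'attitude': array([ 0.83196946, -0.53855233, -0.07206842,  0.11222455])}
[[340.43898203 143.0857098 ]
 [312.46809822 143.09206678]
 [368.34521552 143.13330242]]
```

View pics/w1.png

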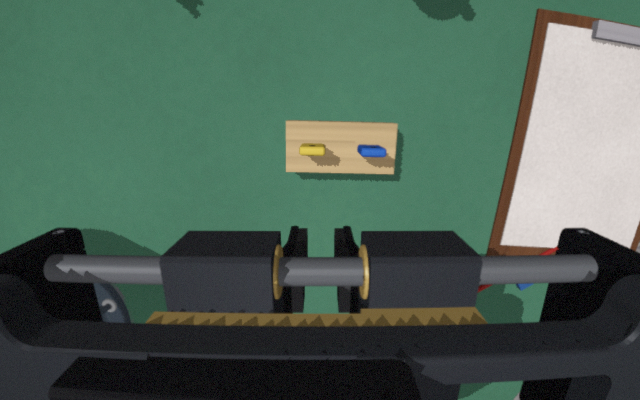

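Run:
```python
from h import *
import pickle
c=pickle.load(open("w1.pkl","rb"))
a=[atz(c,np.array(u,float),.034) for u in((286,121),(397,124),(396,174),(285.5,172))]
print(np.round(a,4),np.mean(a,0)); 
# colour blobs of the heads
h=cv2.cvtColor(c["img"],cv2.COLOR_RGB2HSV)[100:190,270:410]
for n,lo,hi in(("Y",(22,190,120),(32,255,255)),("B",(105,120,60),(125,255,255))):
    m=cv2.inRange(h,lo,hi); k=np.argwhere(m)[:,::-1]+[270,100]; (cx,cy),wh,an=cv2.minAreaRect(k.astype(np.float32))
    print(n,len(k),cx,cy,wh,an,atz(c,np.array([cx,cy]),.072))
exec(open("fit.py").read().split("obs=")[0])
print("Y",atz(S,sc(128,183),.072),atz(D,si(728,178),.072)," B",atz(S,sc(77,231),.072),atz(D,si(729,133),.072))
```

```text
[[ 0.4208 -0.2096]
 [ 0.4708 -0.3288]
 [ 0.4176 -0.3553]
 [ 0.365  -0.2322]] [ 0.41853715 -0.28146309]
Y 0 0.0 0.0 (0.0, 0.0) 0.0 [0.42092188 0.1138667 ]
B 273 371.4722900390625 150.9984588623047 (27.34671974182129, 10.705714225769043) 3.1798300743103027 [ 0.43191438 -0.30798602]
Y [ 0.40609094 -0.24456615] [ 0.41087313 -0.26193866]  B [ 0.4336764  -0.30639121] [ 0.4370125  -0.32304671]
```

```bash
python3 nudge.py '[[0.0252, -0.0293, 0, 0], [0.0252, -0.0293, 0, 0], [0.0252, -0.0293, 0, 0], [0.0252, -0.0293, 0, 0], [0.0252, -0.0293, 0, 0], [0.0252, -0.0293, 0, 0], [0.0252, -0.0293, 0, 0], [0.0252, -0.0293, 0, 0], [0.0252, -0.0293, 0, 0], [0.0252, -0.0293, 0, 0], [0, 0, 0.038, 0], [0, 0, 0.038, 0], [0, 0, 0.038, 0], [0, 0, 0, 0], [0, 0, 0, 0]]'
```

```text
time: 2.7
position: [0.4885, 0.0996, 0.1248]
tool_rot: [0.978, 0.209, -0.003, -0.001]
ft_force: [0.0, 0.0, -0.1]
grip_width: 0.0002
grip_force: 0.0
```

```bash
python3 nudge.py '[[0.008, 0.0087, 0, 0], [0.008, 0.0087, 0, 0], [0.008, 0.0087, 0, 0], [0.008, 0.0087, 0, 0], [0.008, 0.0087, 0, 0], [0.008, 0.0087, 0, 0], [0.008, 0.0087, 0, 0], [0.008, 0.0087, 0, 0], [0.004, 0.004, 0, 0], [0.004, 0.004, 0, 0], [0.004, 0.004, 0, 0], [0.004, 0.004, 0, 0], [0, 0, 0, 0]]'
```

```text
time: 3.78
position: [0.5976, 0.0549, 0.1266]
tool_rot: [0.978, 0.209, -0.001, -0.0]
ft_force: [-1.0, -0.2, 0.3]
grip_width: 0.0003
grip_force: 0.4
```

```bash
for i in 1 2 3; do python3 nudge.py '[[0.003, 0.0005, 0, 0], [0.003, 0.0005, 0, 0], [0, 0, 0, 0]]' | grep -E "posi|ft_"; done
```

```text
position: [0.6029, 0.0563, 0.1266]
ft_force: [1.1, -0.2, 0.0]
position: [0.6066, 0.0576, 0.1264]
ft_force: [-7.3, -3.6, 5.1]
position: [0.6067, 0.0577, 0.1263]
ft_force: [-19.5, -9.9, 13.4]
```

Run:
```python
from h import *
a=cam("side")["img"][130:270,190:360]; b=cam("scene")["img"][140:240,290:460]
s=lambda i:cv2.resize(i[:,:,::-1],None,fx=2.3,fy=2.3*1,interpolation=cv2.INTER_CUBIC)
a,b=s(a),s(b); b=np.pad(b,((0,a.shape[0]-b.shape[0]),(0,0),(0,0)))
cv2.imwrite("pics/d1.png",np.hstack([a,b]))
```

```text
(no output)
```

View pics/d1.png

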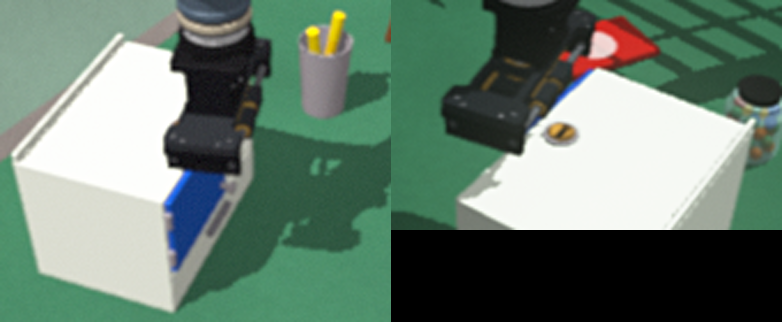

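```bash
python3 nudge.py '[[0.002, 0.0003, 0, 0], [0, 0, 0, 0], [0, 0, 0, 0], [0, 0, 0, 0], [0, 0, 0, 0]]' | grep -E "posi|ft_";python3 nudge.py '[[-0.008, -0.0013, 0, 0], [-0.02, -0.003, 0, 0], [-0.03, -0.005, 0, 0], [-0.03, -0.005, 0, 0], [0, 0, 0, 0]]' | grep -E "posi|ft_"
python3 - <<'E'
from h import *
a=cam("side")["img"][130:270,190:360]; b=cam("scene")["img"][140:240,290:460]
s=lambda i:cv2.resize(i[:,:,::-1],None,fx=2.3,fy=2.3*1,interpolation=cv2.INTER_CUBIC)
a,b=s(a),s(b); b=np.pad(b,((0,a.shape[0]-b.shape[0]),(0,0),(0,0)))
cv2.imwrite("pics/d2.png",np.hstack([a,b]))
E
```

```text
position: [0.6067, 0.0577, 0.1263]
ft_force: [-22.0, -10.6, 15.6]
position: [0.5238, 0.0377, 0.1257]
ft_force: [0.0, 0.2, -0.9]
```

View pics/d2.png

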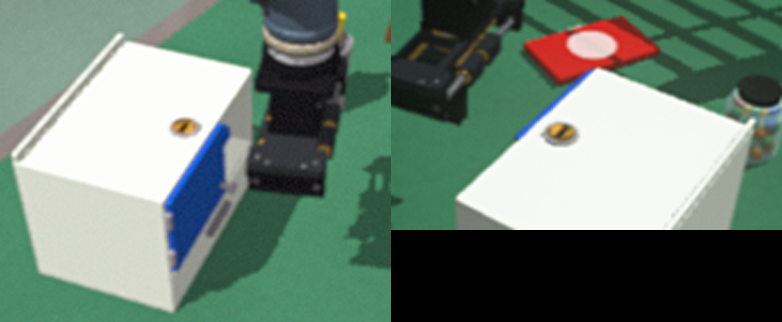

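Run:
```python
exec(open("fit.py").read().split("for c,uv in")[0])
Ps=np.array([290+(520-391)/2.3,200]); Pd=np.array([190+227/2.3,130+127/2.3])-.3
Ri=R.from_euler('z',-r.x[2])
for n,c,u in(("scene",S,Ps),("side",D,Pd),("hinge side",D,np.array([261.7,220]))): print(n,Ri.apply(np.append(atz(c,u,.167),0)-[r.x[0],r.x[1],0]))
for hx in(-.089,-.081):
  for a in(0,.08):
    for off in(-.004,.004):
      l=np.array([hx,.118,.167])+R.from_euler('z',-a).apply([off,-.138,0])
      print(hx,a,off,proj(S,W(r.x,l))[0].round(1),proj(D,W(r.x,l))[0].round(1))
print(Ps,Pd)
# yellow/blue edge extraction: blue mask extents in scene
for c in(S,D):
  m=cv2.inRange(cv2.cvtColor(c["img"],cv2.COLOR_RGB2HSV),(105,120,50),(125,255,255))
  m[:160]=0;m[290:]=0;m[:,:250]=0;m[:,400:]=0
  k=np.argwhere(m)[:,::-1]; print(len(k),k[k[:,0].argmin()],k[k[:,0].argmax()],k[k[:,1].argmin()],k[k[:,1].argmax()])
```

```text
org [0.71330213 0.07181857 0.24329416 0.00632542] [[-0.7, -0.4], [-1.1, 0.6], [0.5, 1.6], [-0.3, 0.4], [-0.4, -0.4], [-1.4, 0.8], [-0.1, 0.8], [-0.2, -0.1], [-0.7, 1.0], [0.4, 0.4]]
lock [0.65548644 0.06398544 0.172     ]
scene [-0.08530762 -0.01863763  0.        ]
side [-0.09898674 -0.01468398  0.        ]
hinge side [-0.09020282  0.12378714  0.        ]
-0.089 0 -0.004 [342.8 199. ] [287.  183.2]
-0.089 0 0.004 [345.8 200.4] [284.1 182.5]
-0.089 0.08 -0.004 [338.8 196.9] [290.9 184.3]
-0.089 0.08 0.004 [341.6 198.4] [288.1 183.4]
-0.081 0 -0.004 [345.8 200.4] [284.1 182.5]
-0.081 0 0.004 [349.  201.8] [281.1 181.8]
-0.081 0.08 -0.004 [341.8 198.3] [288.  183.6]
-0.081 0.08 0.004 [344.7 199.8] [285.2 182.8]
[346.08695652 200.        ] [288.39565217 184.9173913 ]
80 [344 199] [376 171] [375 171] [344 200]
813 [262 217] [289 186] [284 184] [266 247]
```

```bash
python3 nudge.py '[[0, 0, -0.03, 0], [0, 0, -0.03, 0], [0, 0, -0.03, 0], [-0.0281, 0.0267, 0, 0], [-0.0281, 0.0267, 0, 0], [-0.0281, 0.0267, 0, 0], [-0.0281, 0.0267, 0, 0], [-0.0281, 0.0267, 0, 0], [-0.0281, 0.0267, 0, 0], [-0.0281, 0.0267, 0, 0], [-0.0281, 0.0267, 0, 0]]' 0.05
python3 nudge.py '[[0, 0, 0, -0.121], [0, 0, 0, -0.121], [0, 0, 0, -0.121], [0, 0, 0, -0.121], [0, 0, 0, -0.121], [0, 0, 0, -0.121], [0, 0, 0, -0.121], [0, 0, 0, -0.121], [0, 0, 0, -0.121], [0, 0, 0, -0.121], [0, 0, 0, -0.121], [0, 0, 0, -0.121], [0, 0, 0, -0.121], [0, 0, 0.03, 0], [0, 0, 0.03, 0], [0, 0, 0, 0], [0, 0, 0, 0]]'
python3 - <<'E'
from h import *
import pickle
c=cam("wrist"); pickle.dump(c,open("w2.pkl","wb"));cv2.imwrite("pics/w2.png",c["img"][:,:,::-1])
print(proj(c,[[.406,-.249,.072]]),c["xyz"])
E
```

```text
time: 6.58
position: [0.4143, -0.2523, 0.2171]
tool_rot: [0.978, 0.21, 0.001, 0.001]
ft_force: [0.6, -0.4, 0.8]
grip_width: 0.0496
grip_force: 0.0
time: 8.0
position: [0.4139, -0.2496, 0.1558]
tool_rot: [0.542, 0.84, 0.0, -0.001]
ft_force: [0.4, -0.2, 0.0]
grip_width: 0.0503
grip_force: 0.0
[[311.59469675 196.62625749]] [ 0.3851173  -0.18476534  0.31868886]
```

View pics/w2.png

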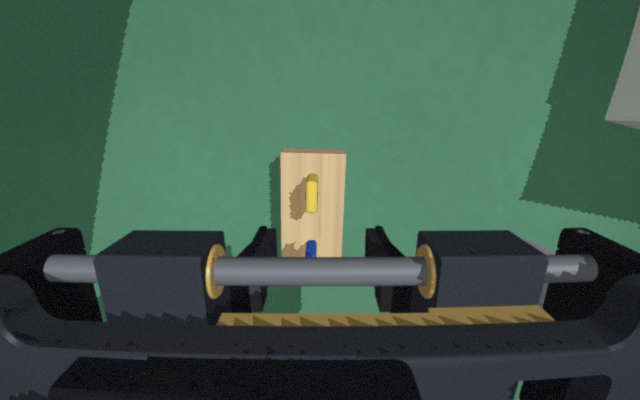

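Run:
```python
from h import *
import pickle
c=pickle.load(open("w2.pkl","rb")); o=robot.get_obs()
T=R.from_quat(o["tool_rot"])
f=lambda u,z: T.inv().apply(np.append(atz(c,np.array(u,float),z),z)-o["position"]).round(4)
print("key",f((312,197),.072),f((312,181),.072),f((312,212),.072), atz(c,np.array([312,197.]),.072))
for y in(160,250): print("edges",f((281.5,y),.034),f((344.5-(y-151)*.015,y),.034))
m=T.as_matrix(); print(np.arctan2(m[1,0],m[0,0]),o["q"])
h=cv2.cvtColor(c["img"],cv2.COLOR_RGB2HSV); print(h[197,312],h[197,300])
m=cv2.inRange(h,(20,150,150),(34,255,255)); m[:,:295]=0;m[:,330:]=0;m[230:]=0;m[:160]=0
for r in range(170,218,4): k=np.where(m[r])[0]; print(r,k.min() if len(k) else 0,k.max() if len(k) else 0, h[r,312])
```

```text
key [ 0.0044 -0.007   0.0849] [ 0.0179 -0.0069  0.0849] [-0.0085 -0.0071  0.0849] [ 0.40643287 -0.24915439]
edges [ 0.0294 -0.0359  0.1229] [0.0294 0.022  0.1229]
edges [-0.0608 -0.039   0.1229] [-0.0608  0.0224  0.123 ]
1.995159515576909 [-7.74503887e-01  4.41127941e-01  1.84724232e+00  1.47908687e-04
  8.52453523e-01 -1.19896451e+00]
[ 25 150 231] [ 19  91 145]
170 0 0 [ 19  81 214]
174 310 315 [ 24 163 164]
178 309 316 [ 24 170 165]
182 306 316 [ 25 153 227]
186 306 316 [ 25 149 232]
190 306 316 [ 25 148 232]
194 306 316 [ 25 147 232]
198 306 316 [ 25 151 230]
202 306 316 [ 25 152 230]
206 306 316 [ 25 149 230]
210 306 315 [ 25 153 227]
214 0 0 [ 19  82 211]
```

```bash
python3 nudge.py '[[0.0045, -0.0072, 0, 0], [0, 0, 0.035, 0], [0, 0, 0.035, 0], [0, 0, 0.03, 0], [0, 0, 0.0175, 0], [0, 0, 0, 0], [0, 0, 0, 0]]'; python3 nudge.py '[[0, 0, 0, 0], [0, 0, 0, 0], [0, 0, 0, 0], [0, 0, 0, 0], [0, 0, 0, 0], [0, 0, 0, 0], [0, 0, 0, 0], [0, 0, 0, 0]]' 0 40
```

```text
time: 8.63
position: [0.4053, -0.2489, 0.0397]
tool_rot: [0.543, 0.84, -0.0, 0.0]
ft_force: [0.8, -0.1, 0.4]
grip_width: 0.0499
grip_force: 0.0
time: 9.3
position: [0.4051, -0.2485, 0.0392]
tool_rot: [0.542, 0.84, -0.0, 0.0]
ft_force: [-0.3, 0.7, 2.3]
grip_width: 0.0099
grip_force: 40.0
```

```bash
python3 nudge.py '[[0, 0, -0.02, 0], [0, 0, -0.035, 0], [0, 0, -0.035, 0], [0, 0, -0.035, 0], [0, 0, -0.035, 0], [0, 0, -0.03, 0], [0, 0, -0.01, 0.09], [0, 0, 0, 0.09]]' |tail -2; python3 nudge.py '[[0.0243, 0.0318, 0, 0], [0.0243, 0.0318, 0, 0], [0.0243, 0.0318, 0, 0], [0.0243, 0.0318, 0, 0], [0.0243, 0.0318, 0, 0], [0.0243, 0.0318, 0, 0], [0.0243, 0.0318, 0, 0], [0.0243, 0.0318, 0, 0], [0.0243, 0.0318, 0, 0], [0.0243, 0.0318, 0, 0], [0, 0, 0, 0], [0, 0, 0, 0], [0, 0, 0, 0]]'
python3 - <<'E'
from h import *
import pickle
c=cam("wrist"); pickle.dump(c,open("w3.pkl","wb"))
d=dict(side=cam("side"),scene=cam("scene")); pickle.dump(d,open("d3.pkl","wb"))
a=c["img"][100:300,220:420]; b=d["side"]["img"][130:230,210:310]; e=d["scene"]["img"][120:220,310:410]
r=lambda i,s:cv2.resize(i[:,:,::-1],None,fx=s,fy=s,interpolation=cv2.INTER_CUBIC)
cv2.imwrite("pics/w3.png",np.hstack([r(a,2),np.vstack([r(b,2),r(e,2)])]))
L=[.6555,.064,.172]; print("lock pred",proj(c,[L]),proj(d["side"],[L]),proj(d["scene"],[L]))
o=robot.get_obs(); P=o["position"]
tip=P-[0,0,.0312]; print("tip pred",proj(c,[tip]),proj(d["side"],[tip]),proj(d["scene"],[tip]))
E
```

```text
grip_width: 0.0099
grip_force: 40.0
time: 11.05
position: [0.6538, 0.0641, 0.2381]
tool_rot: [0.616, 0.788, -0.001, -0.001]
ft_force: [-0.3, -0.3, 0.3]
grip_width: 0.0101
grip_force: 40.0
lock pred [[321.99961131 207.94054205]] [[269.84827149 184.74066699]] [[363.28243999 196.88450026]]
tip pred [[319.45791666 225.23703326]] [[269.72898039 173.26099772]] [[363.22659353 183.4350888 ]]
```

View pics/w3.png

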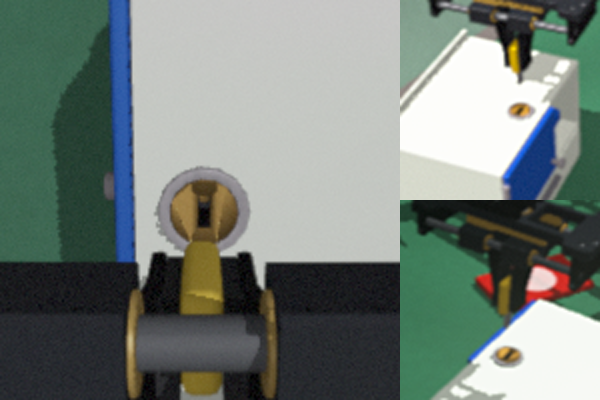

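Run:
```python
from h import *
import pickle
c=pickle.load(open("w3.pkl","rb")); o=robot.get_obs(); T=R.from_quat(o["tool_rot"])
f=lambda u,z: T.inv().apply(np.append(atz(c,np.array(u,float),z),z)-o["position"]).round(4)
print("lock",f((322.2,205.3),.172),"fit",T.inv().apply(np.array([.6555,.064,.172])-o["position"]))
m=T.as_matrix(); print("yaw",np.arctan2(m[1,0],m[0,0]))
# front edge direction of organiser top, from wrist (inner edge of blue strip)
print("edge",f((220+131/2,101),.168),f((220+134/2,228),.168))
print("slot top/bottom",f((322,193),.172),f((322,215),.172))
print("head left/right @z mid, top",f((310.5,250),.205),f((331.5,250),.205))
```

```text
lock [0.0029 0.002  0.067 ] fit [0.00075743 0.00184557 0.0669504 ]
yaw 1.813052020430453
edge [ 0.0801 -0.0247  0.071 ] [-0.0174 -0.0261  0.071 ]
slot top/bottom [0.0127 0.0018 0.067 ] [-0.005   0.0019  0.0669]
head left/right @z mid, top [-0.0192 -0.0061  0.034 ] [-0.0191  0.0083  0.0339]
```

```bash
python3 nudge.py '[[0.0018, 0.0019, 0, 0], [0, 0, 0.01, 0], [0, 0, 0.01, 0], [0, 0, 0.008, 0], [0, 0, 0, 0]]'|grep -E "posi|ft_"; for i in 1 2 3; do python3 nudge.py '[[0, 0, 0.0025, 0], [0, 0, 0, 0]]'|grep -E "posi|ft_";done
```

```text
position: [0.6543, 0.0662, 0.2079]
ft_force: [-0.2, 0.8, -0.7]
position: [0.6561, 0.0663, 0.2078]
ft_force: [-0.9, -0.3, -0.1]
position: [0.6564, 0.0664, 0.2059]
ft_force: [-0.7, -0.3, -0.8]
position: [0.6562, 0.0664, 0.2034]
ft_force: [-0.3, 0.3, -0.3]
```

```bash
for i in 1 2 3 4; do python3 nudge.py '[[0, 0, 0.002, 0], [0, 0, 0, 0]]'|grep -E "posi|ft_";done
```

```text
position: [0.6561, 0.0664, 0.2013]
ft_force: [-1.0, -0.3, -0.8]
position: [0.6558, 0.0663, 0.1992]
ft_force: [-0.0, 0.1, 0.0]
position: [0.6556, 0.0663, 0.1972]
ft_force: [-1.5, -0.2, 0.6]
position: [0.6555, 0.0663, 0.1952]
ft_force: [-2.6, 0.0, 2.0]
```

```bash
for i in 1 2 3 4; do python3 nudge.py '[[0, 0, 0.0015, 0], [0, 0, 0, 0]]'|grep -E "posi|ft_";done
```

```text
position: [0.6554, 0.0662, 0.1939]
ft_force: [-3.9, -1.6, 3.6]
position: [0.6552, 0.0662, 0.1921]
ft_force: [-4.3, -1.9, 2.2]
position: [0.6553, 0.0661, 0.1909]
ft_force: [-4.9, -1.6, 3.2]
position: [0.6553, 0.0659, 0.19]
ft_force: [-6.0, -2.3, 5.9]
```

```bash
python3 nudge.py '[[0, -0.001, 0, 0], [0, 0, 0, 0]]'|grep -E "posi|ft_"; for i in 1 2 3 ; do python3 nudge.py '[[0, 0, 0.0012, 0.03], [0, 0, 0, -0.03], [0, 0, 0, 0]]'|grep -E "posi|ft_";done
```

```text
position: [0.6552, 0.0658, 0.19]
ft_force: [-4.2, -1.8, 5.3]
position: [0.6553, 0.0658, 0.1896]
ft_force: [-4.9, -2.4, 9.0]
position: [0.6553, 0.0659, 0.1884]
ft_force: [-4.4, -1.2, 8.1]
position: [0.6553, 0.0658, 0.188]
ft_force: [-6.2, -2.0, 11.4]
```

```bash
python3 nudge.py '[[0, -0.001, 0, 0], [0, 0, 0, 0]]'|grep -E "posi|ft_"; for i in 1 2 3 ; do python3 nudge.py '[[0.0008, 0, 0.001, 0.03], [-0.0016, 0, 0, -0.06], [0.0008, 0, 0, 0.03], [0, 0, 0, 0]]'|grep -E "posi|ft_|width";done
```

```text
position: [0.6552, 0.0658, 0.188]
ft_force: [-5.0, -1.8, 10.6]
position: [0.6551, 0.0658, 0.1856]
ft_force: [-2.9, -1.8, 2.8]
grip_width: 0.0096
position: [0.655, 0.0658, 0.1838]
ft_force: [-2.1, -0.3, 1.6]
grip_width: 0.0099
position: [0.655, 0.0659, 0.1828]
ft_force: [-0.9, -1.3, 1.9]
grip_width: 0.0098
```

```bash
for i in 1 2 3 4 ; do python3 nudge.py '[[0.0008, 0, 0.001, 0.03], [-0.0016, 0, 0, -0.06], [0.0008, 0, 0, 0.03], [0, 0, 0, 0]]'|grep -E "posi|ft_";done
```

```text
position: [0.655, 0.0658, 0.182]
ft_force: [-0.3, -1.3, 0.9]
position: [0.655, 0.0659, 0.1815]
ft_force: [-1.4, -1.5, 4.0]
position: [0.655, 0.0658, 0.181]
ft_force: [-1.7, 0.2, 5.2]
position: [0.655, 0.0658, 0.1806]
ft_force: [-3.3, -1.3, 7.7]
```

```bash
for i in 1 2 3 4 ; do python3 nudge.py '[[0.0008, 0, 0.001, 0.03], [-0.0016, 0, 0, -0.06], [0.0008, 0, 0, 0.03], [0, 0, 0, 0]]'|grep -E "posi|ft_";done
```

```text
position: [0.655, 0.0658, 0.1797]
ft_force: [-1.6, -0.5, 7.0]
position: [0.655, 0.0658, 0.1789]
ft_force: [-3.1, -0.8, 8.5]
position: [0.6548, 0.0658, 0.1775]
ft_force: [-2.5, -0.6, 8.1]
position: [0.6549, 0.0657, 0.1771]
ft_force: [-3.1, -0.2, 9.9]
```

```bash
for i in 1 2 3 ; do python3 nudge.py '[[0.0008, 0, 0.001, 0.03], [-0.0016, 0, 0, -0.06], [0.0008, 0, 0, 0.03], [0, 0, 0, 0]]'|grep -E "posi|ft_";done
```

```text
position: [0.6551, 0.0658, 0.1771]
ft_force: [-3.7, -0.6, 13.8]
position: [0.655, 0.0657, 0.177]
ft_force: [-5.2, -1.1, 16.6]
position: [0.655, 0.0657, 0.177]
ft_force: [-6.2, -0.5, 20.4]
```

```bash
python3 nudge.py '[[0, -0.001, -0.001, 0], [0, 0, 0, 0], [0, 0, 0, 0], [0, 0, 0, 0.1], [0, 0, 0, 0.1], [0, 0, 0, 0.1], [0, 0, 0, 0.1], [0, 0, 0, 0]]'; python3 -c "
from rig import robot, optics, hand_in;o=robot.get_obs();print(o['moment'],o['ft_force'],o['q'][5])"
```

```text
time: 19.87
position: [0.6547, 0.0655, 0.177]
tool_rot: [0.761, 0.649, 0.003, 0.002]
ft_force: [-4.6, -0.1, 16.4]
grip_width: 0.0095
grip_force: 40.0
[-0.1610018   0.60470839  0.02426719] [-4.55366396 -0.13505882 16.35452411] 0.08766810592400195
```

```bash
python3 nudge.py '[[0, 0, 0, 0.1], [0, 0, 0, 0.1], [0, 0, 0, 0.1], [0, 0, 0, 0.1], [0, 0, 0, 0.1], [0, 0, 0, 0.1], [0, 0, 0, 0.1], [0, 0, 0, 0.1], [0, 0, 0, 0.1], [0, 0, 0, 0.1], [0, 0, 0, 0]]' - 55
cat > m.py <<'E'
from rig import robot, optics, hand_in
import numpy as np
from scipy.spatial.transform import Rotation as R
o=robot.get_obs();m=R.from_quat(o['tool_rot']).as_matrix();print(o['moment'],o['ft_force'],o['position'],o['q'][5],1.813-np.arctan2(m[1,0],m[0,0]))
E
python3 m.py; for i in 1 2 3; do python3 nudge.py '[[0, 0, 0, 0.1], [0, 0, 0, 0]]'>/dev/null; python3 m.py; done
```

```text
time: 20.78
position: [0.6541, 0.0652, 0.177]
tool_rot: [0.979, 0.205, 0.002, 0.001]
ft_force: [-4.6, -1.4, 16.7]
grip_width: 0.0096
grip_force: 55.0
[-0.32250271  0.96369132  0.08555856] [-4.58951327 -1.37053353 16.65604582] [0.65408744 0.06520447 0.17703103] 1.0875365400567383 1.3996526796061977
[-0.24872114  0.93529789  0.09323416] [-4.67363037 -1.64276569 16.21569694] [0.6540215  0.06520551 0.17703374] 1.1873961800831534 1.4995236461805588
[-0.25126665  0.94000326  0.05706861] [-4.79874239 -1.55409669 17.54557829] [0.65401008 0.06519856 0.17703117] 1.287399667318846 1.5995827275653662
[-0.10413715  0.99107284  0.03303569] [-5.19358136 -1.55556775 17.58085745] [0.65398823 0.06551418 0.17701419] 1.3873136521079412 1.6995764916496399
```

```bash
for i in 1 2 3 4; do python3 nudge.py '[[0, 0, 0, 0.06], [0, 0, 0, 0]]'>/dev/null; python3 m.py; done
```

```text
[0.05473153 1.03564157 0.071531  ] [-4.90557868 -0.87124564 17.12244978] [0.65393011 0.06567883 0.17700987] 1.446011901699104 1.7583083619011601
[-0.08250342  0.97641431  0.16704966] [-4.46299295  0.20974686 17.09333399] [0.65389373 0.06570132 0.1770191 ] 1.505744307388459 1.8178789619857862
[-0.01878535  0.87066707  0.17330126] [-3.66839721 -1.10662824 16.9740553 ] [0.65417736 0.06576796 0.17700894] 1.565702353505129 1.877854092118018
[1.29553373e-05 8.86036143e-01 3.28204720e-01] [-3.03425999e+00  7.20610708e-03  1.64086262e+01] [0.65427762 0.06570996 0.17700588] 1.6251804471244684 1.9372127221732338
```

```bash
python3 nudge.py '[[0, 0, 0, 0.05], [0, 0, 0, 0], [0, 0, 0, 0], [0, 0, 0, 0]]'|grep grip; python3 m.py
python3 - <<'E'
from h import *
c=cam("wrist");a=c["img"][150:300,240:400]; b=cam("side")["img"][120:240,200:320]; e=cam("scene")["img"][110:230,300:420]
r=lambda i,s:cv2.resize(i[:,:,::-1],None,fx=s,fy=s,interpolation=cv2.INTER_CUBIC)
a=r(a,2.5);q=np.hstack([r(b,2.5),r(e,2.5)]);a=np.pad(a,((0,0),(0,200),(0,0)))[:290]
cv2.imwrite("pics/end.png",np.vstack([a,q]))
E
```

```text
grip_width: 0.0094
grip_force: 55.0
[-0.0308822   0.81892951  0.43817629] [-3.18888935 -1.41835743 17.02346093] [0.65429834 0.06569403 0.1770244 ] 1.6729757873557694 1.9848717322984555
```

View pics/end.png

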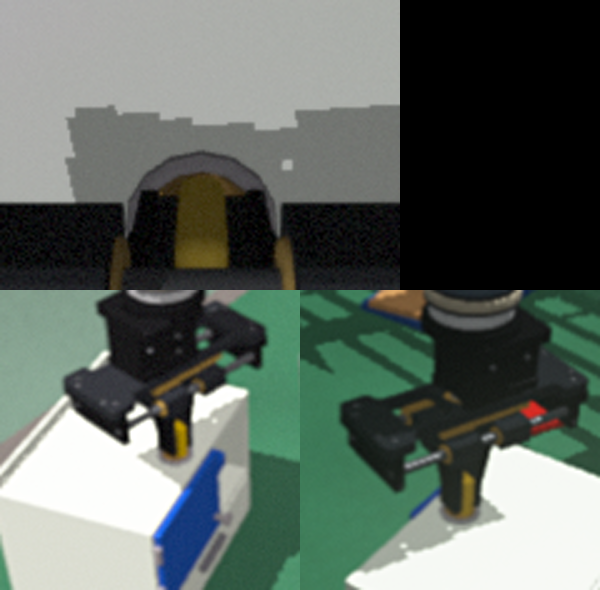

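```bash
python3 -c "
from rig import robot, optics, hand_in;print(hand_in())"
```

```text
the job is handed in; nothing more can be done
None
```

I handed the job in at about 22 s with the cupboard door pushed shut, the yellow key seated in the lock and turned clockwise to its stop, and the fingers still gripping it at 55 N. I judged the door, the key and the stop from the camera pictures and force readings; the hand-in returned no verdict.

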